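Unlock and lift the vial cassette from the lab shaker

ROBOT

A 6-joint arm with a two-finger parallel gripper is mounted at the origin on the work surface. World frame = base frame: x ahead of the robot, y to its left, z up, the work surface at z = 0. Lengths are in m, angles in degrees, forces in N, time in s.
With the tool pointing down it reaches from about 0.375 to 0.825 m from the base axis. Payload 5.5 kg.
Tool frame: the origin (TCP) lies on the front face of the gripper's body, between the roots of the fingers; the fingertips stand 73 mm ahead of it and the grasp point (between the pads) lies tcp_to_grasp ahead of it (tcp_to_grasp is the distance from the TCP to the grasp point, in m); x points along the fingers, y is the direction in which the jaws open and shut, and the axes are right-handed (so a half turn about x gives the same grasp; the last joint's range is limited). The gripper opens to 85 mm and grips with 20 to 120 N. Pads are 22 mm wide; open, the fingers measure 114 mm over their backs; the gripper's body (76 mm by 85 mm) begins 54 mm behind the grasp point. The pads swing forward as they close: fully open they stand 13 mm farther back than shut.
Start: joints at [77.235, 17.962, -2.699, 69.339, 0, 90], TCP at [0.133, 0.585, 0.304] pointing down, gripper open.
Joint ranges: [-152.73, 152.73], [-39.44, 99.34], [-58.76, 71.6], [-118.89, 123.64], [-81.53, 83.1], [-180, 180]. Speed limits (degrees/s): [136.94, 136.94, 172.46, 180, 180, 180].

INTERFACE

Orientations are given as a 3x3 rotation matrix whose columns are the frame's x, y, z axes.
In Python, from workcell import * gives the robot as it stands.
- The arm moves only by the tool servo_tool, never from a script. Its argument "rows" is a list of rows, each a list of 5 numbers: the finger opening in m, from 0 to 0.0854, then the shift along the world's x, y, z in m, then the turn about the world's z in degrees. In form: [[grip, dx, dy, dz, roll], ...]. A call has 1 to 20 rows; each row is the pose to reach, as a shift and turn from the pose measured when the call began; what a row does not reach only later rows make up. A row lasts 1/10 s, in which the tool goes at most 50 mm and 8.59 degrees, less where a joint would pass 70% of its speed; a pose out of reach is approached as far as the arm can. A call with a gripper value outside its range is refused whole. The fingers move at their own pace and stop on an object; "grip_force" is the grip in N (left out, the last holds). Time passes only in rows, so rows that repeat a pose let the fingers close. It gives the time, the measured TCP pose, the force and the opening at its end, in the units of the state.
- observe(): the state, without advancing time (a new reading comes with each control period).
- snapshot(name): name is "scene" or "side" or "wrist"; returns a dict with "image" (384x512x3 uint8, red, green, blue), "fx", "fy", "cx", "cy" (pixels), "rvec" (rotation vector, rad) and "tvec" (3), from world to camera coordinates, as OpenCV has them. Camera axes: x right, y down, z forward; pixel columns grow to the right and rows downward; lengths in m; the calibration is good to about 2 mm. The wrist camera is an equidistant fisheye: a pixel r from the principal point sees the ray r / f radians off the axis. A picture is of the moment at which its call begins. There is no depth.
- sign_off(): hands the job in, once; it reports no verdict.
The state is a dict: "clock": time; "q": joint angles; "joint_velocities": joint speeds; "tau": joint torques, N m; "ee_pos": TCP position; "eef_rot": TCP orientation; "ft_force": force on the tool from outside, world axes, zero at the start; "wrist_torque": the same for the moment, N m; "gripper_width": opening from 0.0 (shut) to 1.0 (fully open).
Only numpy, scipy, OpenCV 4.12 (cv2) and the standard library are available. Lean on these libraries where they do the work, as an engineer would, in place of code of your own. Each camera call takes 0.05 s, during which the arm holds its last target.

TASK

The shaker has stopped: wind its handwheel one full turn anticlockwise (seen from above), right to its stop, so that the yellow lock bar draws back off the cassette of vials. Then pinch the cassette's two orange side catches together, lift the cassette straight up, level, at least 10 cm above its seat, and finish while still holding it there, catches pinched and still. Leave everything else on the bench where it stands.

Things in the scene. Friction and masses are not known exactly. Their poses are not given: they have to be found in the camera images.
- shaker: Benchtop shaker, white box with dark steel deck, 270 (x) x 370 (y) x 70 mm high, fixed on the bench. Origin: centre of its underside; z up, control panel facing -x. Cassette seat centred at its x -30, y +70 mm, handwheel axis at x +36, y -80 mm. Beside each catch stands an aluminium post, 40 mm long (x), top 46 mm above the deck, outer face 48 mm from the seat centre, whose ledge hooks the catch.
- wheel_axis (a point): Point on the handwheel's upright axis, at the height of the wheel's upper face (70 mm above the deck). The wheel is a black spoked wheel 120 mm across and about 10 mm thick. Axes as the shaker's.
- knob_mid (a point): Centre (half-way up) of the red crank knob: upright cylinder, 22 mm across, 40 mm tall, standing on the wheel 48 mm from its axis, underside 6 mm above the wheel's upper face. It spins freely on its pin, so fingers need not turn with the wheel; use its position only. At wheel value 0 it lies from the axis towards shaker -y, away from the cassette.
- wheel (a joint): Angle of the handwheel, rad: 0 locked, growing anticlockwise seen from above to the stop at 6.28, one full turn. Starts near 0. It stays where it is left; about 2 N at the knob turns it.
- lockbar (a joint): How far the yellow lock bar (10 mm wide, 8 mm thick, along shaker y) is drawn back towards shaker -y, m; 7 mm per radian of the wheel: 0 lying over the cassette's +x end wall, about 0.044 fully back. Until then it blocks the cassette from being lifted; do not force it. Only the wheel moves it.
- cassette: White plastic cassette with four vials (blue, green, yellow, black caps), 124 (x) x 40 (y, without catches) x 96 mm high, 0.2 to 0.45 kg, sitting on the shaker's deck. Origin: centre of its underside; x along its length, y from catch to catch, z up; axes parallel to the shaker's.
- cassette_mid (a point): Centre of the cassette, half-way up (48 mm above its underside). Axes as the cassette's.
- pinch_mid (a point): Point midway between the two orange catch pads, where a grasp belongs, 77 mm above the cassette's underside. Pads face its +y and -y, are 30 mm long (x), reach 50 to 98 mm above the underside, 58 mm apart over outer faces, 43 mm pinched home. Vials at both ends are 68 mm high, from 24 mm along x outwards. Fingertips stay above the posts beside the pads (46 mm above the underside).
- catch_left (a joint): How far the catch on the cassette's +y side is pressed in, m: 0 out and hooked under its post's ledge, 0.0075 fully in; free of the ledge beyond about 0.005. Sprung: about 2 N to start, 6 N fully in.
- catch_right (a joint): The same for the catch on the -y side.
- paint_can_mid (a point): Bystander: paint can with blue label, 68 mm across, 85 mm tall, on the bench; point at its centre.
- cup_mid (a point): Bystander: empty white cup, 68 mm across at the rim, 95 mm tall, on the bench; point at its centre.
- amber_bottle_mid (a point): Bystander: amber bottle, 60 mm across, 125 mm tall, on the bench; point at its centre.
- spatula: Bystander: spatula 200 mm long lying on the bench, x along it.
- marker: Bystander: red marker, 125 mm long, 14 mm thick, lying on the bench, x along it.
- spare_vial_mid (a point): Bystander: orange vial, 24 mm across, 50 mm tall, standing on the shaker's deck at its corner (shaker x about -90, y about -140 mm); point at its centre.

How it is judged:
By the outcome, as a careful person would: the job done as asked, in the order asked, and still so for the second after the job is handed in, while the arm keeps its last pose, push and grip.
It also fails if it takes over 64 s, if anything falls off the work surface, if the arm or the gripper's body presses on something with over 40 N, if the wrist force passes 120 N, or if a joint passes its speed limit or range.

## Working session

There is one attempt and no reset: what is moved stays moved. The work goes in short steps, Python scripts to look and compute and a tool call to move; the robot and the scene stay as the last step left them, time stands still between calls to the robot, and variables do not carry over. Pictures are saved under pics/ and viewed, and the job is handed in when it is done.

Besides the shell and the picture viewer there is one more tool, called as name([rows], argument=value, ...), one row to a line, values as JSON. servo_tool: Moves the arm, as the interface text tells. Its arguments: {"type":"object","properties":{"rows":{"type":"array"},"grip_force":{"type":"number"}},"required":["rows"]}

```bash
ls; mkdir -p pics
python3 - <<'E'
from workcell import *
import cv2
s=observe(); print(s)
for n in ["scene","side","wrist"]:
    d=snapshot(n); cv2.imwrite(f"pics/{n}0.png",d["image"][:,:,::-1]); print(n,{k:v for k,v in d.items() if k!="image"})
print(tcp_to_grasp)
E
```

```text
pics
{'clock': 0.0, 'q': array([ 7.72356019e+01,  1.80040075e+01, -2.75611322e+00,  6.93394302e+01,
       -7.74988130e-04,  9.00022927e+01]), 'joint_velocities': array([ 0.04183587, -0.16719539,  0.0160276 ,  0.10528511,  0.01419084,
       -0.1038145 ]), 'tau': array([ 2.14295098e-03, -5.39590144e+01,  3.39746475e+01,  1.93015148e-02,
        7.66261064e-05,  1.16559417e-05]), 'ee_pos': array([0.13246564, 0.5847154 , 0.30302196]), 'eef_rot': array([[-3.70693645e-04,  2.20981218e-01,  9.75277993e-01],
       [-1.69753977e-03,  9.75276516e-01, -2.20981528e-01],
       [-9.99998490e-01, -1.73748963e-03,  1.35956003e-05]]), 'ft_force': array([-0.82269345, -0.20747918,  0.41989192]), 'wrist_torque': array([ 0.02057904,  0.03299699, -0.01396179]), 'gripper_width': 1.002752593402134}
scene {'fx': 451.9635037790087, 'fy': 451.9635037790087, 'cx': 254.93647775109088, 'cy': 191.01145908494237, 'rvec': array([ 1.12151289,  2.52642692, -0.84118601]), 'tvec': array([ 0.28191472, -0.29823938,  1.43710663])}
side {'fx': 374.4400656760508, 'fy': 374.4400656760508, 'cx': 251.59194279449477, 'cy': 189.78540632968065, 'rvec': array([ 2.32021604, -0.02272911,  0.02893024]), 'tvec': array([-0.51416021,  0.14539566,  0.92551133])}
wrist {'fx': 297.3186396354542, 'fy': 297.3186396354542, 'cx': 254.4271947347169, 'cy': 193.30263409728948, 'rvec': array([-2.28462475, -1.82541222, -0.24048862]), 'tvec': array([-0.59919653, -0.03587167,  0.37920692])}
0.0539
```

View pics/scene0.png

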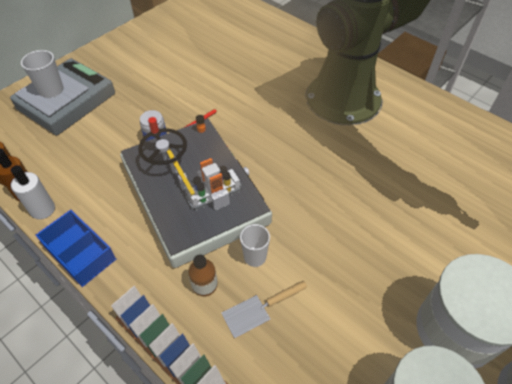

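View pics/side0.png

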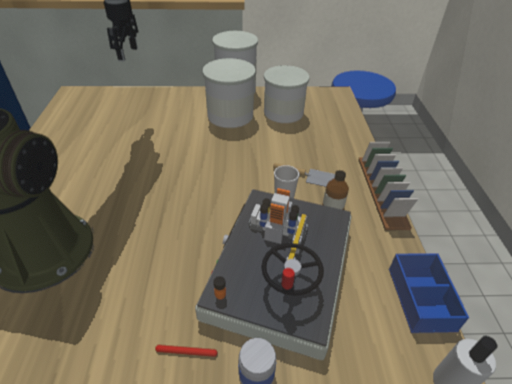

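View pics/wrist0.png

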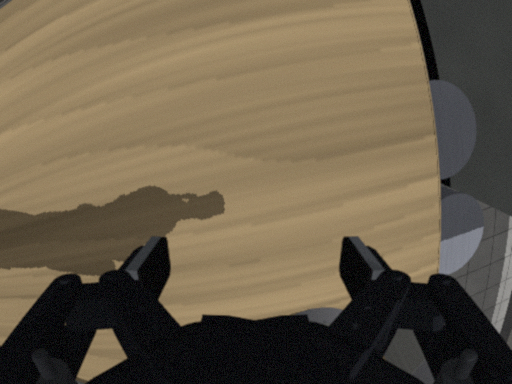

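```bash
cat > h.py <<'E'
import numpy as np, cv2
from workcell import *
def cam(n):
    d=snapshot(n); R=cv2.Rodrigues(d["rvec"])[0]; return d,R
def ray(d,u,v):
    R=cv2.Rodrigues(np.array(d["rvec"]))[0]; C=-R.T@np.array(d["tvec"])
    x=(u-d["cx"])/d["fx"]; y=(v-d["cy"])/d["fy"]
    if d.get("fish"):
        r=np.hypot(x,y); k=np.sin(r)/r if r>1e-9 else 1; c=np.array([x*k,y*k,np.cos(r)])
    else: c=np.array([x,y,1.])
    c=R.T@c; return C,c/np.linalg.norm(c)
def tri(rs):
    A=sum(np.eye(3)-np.outer(r,r) for _,r in rs); b=sum((np.eye(3)-np.outer(r,r))@C for C,r in rs)
    p=np.linalg.solve(A,b); return p,[round(1e3*np.linalg.norm((np.eye(3)-np.outer(r,r))@(p-C)),1) for C,r in rs]
def plane(rr,z): C,r=rr; return C+r*(z-C[2])/r[2]
def proj(d,p):
    R=cv2.Rodrigues(np.array(d["rvec"]))[0]; c=R@np.array(p)+np.array(d["tvec"])
    if d.get("fish"):
        th=np.arctan2(np.hypot(c[0],c[1]),c[2]); ph=np.hypot(c[0],c[1]); k=th/ph
        return d["cx"]+d["fx"]*c[0]*k, d["cy"]+d["fy"]*c[1]*k
    return d["cx"]+d["fx"]*c[0]/c[2], d["cy"]+d["fy"]*c[1]/c[2]
def snap(n,name):
    d=snapshot(n); d["fish"]=(n=="wrist"); cv2.imwrite(f"pics/{name}.png",d["image"][:,:,::-1])
    np.save(f"pics/{name}.npy",d,allow_pickle=True); return d
def crop(d,name,x0,y0,x1,y1,s):
    cv2.imwrite(f"pics/{name}.png",cv2.resize(d["image"][y0:y1,x0:x1,::-1],None,fx=s,fy=s,interpolation=cv2.INTER_CUBIC))
def load(name): return np.load(f"pics/{name}.npy",allow_pickle=True).item()
E
python3 - <<'E'
from h import *
d=snap("scene","sc1"); crop(d,"sc1c",110,90,280,270,4.0/1.25)
d=snap("side","si1"); crop(d,"si1c",190,150,360,360,2.8)
E
```

```text
(no output)
```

View pics/sc1c.png

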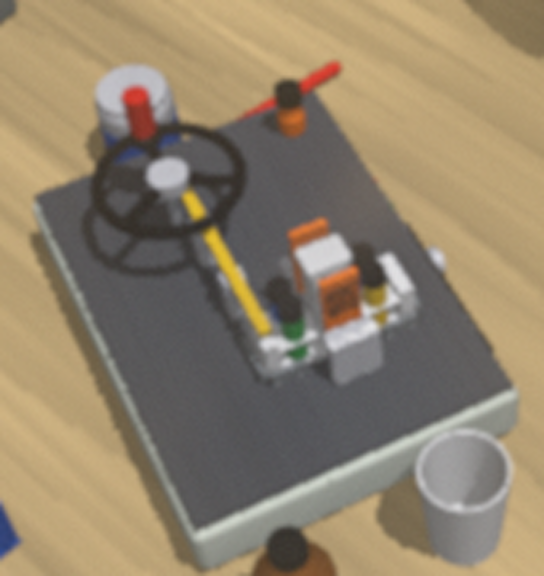

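View pics/si1c.png

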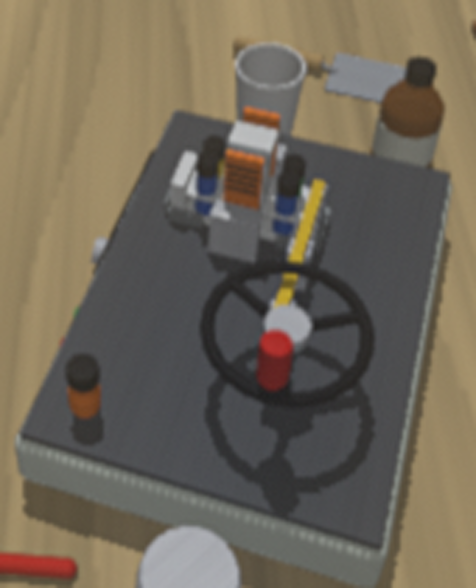

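Run:
```python
from h import *
S=load("sc1");I=load("si1")
fs=lambda p:(110+p[0]/3.2,90+p[1]/3.2); fi=lambda p:(190+p[0]/2.8,150+p[1]/2.8)
sc=dict(A=(38,198),B=(312,92),C=(518,392),D=(198,535),hub=(168,175),knobtop=(137,97),wheel=(169,181))
si=dict(A=(385,547),B=(22,438),C=(178,112),D=(450,172),hub=(288,325),knobtop=(276,343),wheel=(288,335))
P={}
for k in sc:
    p,e=tri([ray(S,*fs(sc[k])),ray(I,*fi(si[k]))]); P[k]=p; print(k,p.round(4),e)
def blobs(d,lo,hi,box,mn=15):
    h=cv2.cvtColor(d["image"],cv2.COLOR_RGB2HSV); m=cv2.inRange(h,np.array(lo),np.array(hi)); x0,y0,x1,y1=box
    z=np.zeros_like(m); z[y0:y1,x0:x1]=m[y0:y1,x0:x1]
    n,l,s,c=cv2.connectedComponentsWithStats(z); 
    return [(s[i].tolist(),c[i].round(1).tolist()) for i in range(1,n) if s[i,4]>=mn]
for n,d,b in (("sc",S,(110,90,280,270)),("si",I,(190,150,360,360))):
    print(n,"red",blobs(d,(0,170,90),(5,255,255),b),blobs(d,(174,170,90),(180,255,255),b))
    print(n,"orange",blobs(d,(6,150,90),(14,255,255),b))
    print(n,"yellow",blobs(d,(20,150,120),(32,255,255),b))
for n,d in(("sc",S),("si",I)):
    for k in "ABCD": pass
# yaw
ys=np.array([P["D"]-P["A"],P["C"]-P["B"]]); xs=np.array([P["A"]-P["B"],P["D"]-P["C"]])
print(np.linalg.norm(ys,axis=1),np.linalg.norm(xs,axis=1),np.degrees(np.arctan2(-ys[:,0],ys[:,1])),np.degrees(np.arctan2(xs[:,1],xs[:,0])))
c=sum(P[k] for k in "ABCD")/4; print(c)
for d,z in((S,.07),(I,.07)):
    f,q=(fs,sc) if d is S else (fi,si)
    print({k:plane(ray(d,*f(q[k])),z).round(4).tolist() for k in "ABCD"})
```

```text
A [ 0.6442 -0.2831  0.0636] [np.float64(2.7), np.float64(2.7)]
B [ 0.4005 -0.2007  0.0643] [np.float64(0.8), np.float64(0.8)]
C [0.5204 0.1447 0.0595] [np.float64(2.4), np.float64(2.4)]
D [0.7649 0.0577 0.0628] [np.float64(0.8), np.float64(0.8)]
hub [ 0.5885 -0.1594  0.1378] [np.float64(0.6), np.float64(0.6)]
knobtop [ 0.5721 -0.2039  0.1811] [np.float64(0.7), np.float64(0.7)]
wheel [ 0.5885 -0.1613  0.129 ] [np.float64(1.2), np.float64(1.2)]
sc red [([204, 110, 12, 9, 40], [209.4, 113.6]), ([149, 118, 9, 14, 72], [153.2, 124.3])] []
sc orange [([197, 124, 8, 8, 57], [200.7, 127.4]), ([200, 159, 12, 8, 52], [205.8, 162.1]), ([210, 173, 12, 9, 55], [216.0, 177.3]), ([212, 186, 10, 6, 31], [216.5, 188.3]), ([201, 264, 13, 6, 37], [207.8, 267.6])]
sc yellow [([167, 150, 7, 9, 38], [170.1, 153.9]), ([174, 161, 20, 33, 136], [183.3, 176.9]), ([225, 180, 5, 5, 17], [226.8, 182.2])]
si red [([283, 269, 11, 9, 80], [288.2, 273.1]), ([190, 348, 27, 8, 152], [202.4, 351.4])] []
si orange [([277, 189, 12, 6, 48], [282.8, 191.3]), ([271, 204, 13, 10, 62], [277.1, 207.2]), ([271, 217, 11, 7, 45], [276.3, 220.2]), ([215, 289, 10, 10, 80], [219.8, 293.4])]
si yellow [([294, 215, 12, 29, 109], [299.3, 229.2]), ([289, 252, 6, 6, 27], [291.4, 254.6])]
[0.36155075 0.36558695] [0.25726207 0.2594576 ] [-19.48807906 -19.14329458] [-18.69072128 -19.58061196]
[ 0.58251068 -0.0703316   0.06255008]
{'A': [0.6444, -0.2762, 0.07], 'B': [0.4035, -0.196, 0.07], 'C': [0.5234, 0.1496, 0.07], 'D': [0.766, 0.0618, 0.07]}
{'A': [0.6452, -0.2871, 0.07], 'B': [0.402, -0.2043, 0.07], 'C': [0.522, 0.1317, 0.07], 'D': [0.7627, 0.0506, 0.07]}
```

servo_tool([
  [0.0854, 0.01, -0.01, 0.005, 0],
  [0.0854, 0.04, -0.04, 0.01, -1],
  [0.0854, 0.08, -0.08, 0.02, -2],
  [0.0854, 0.12, -0.12, 0.025, -3],
  [0.0854, 0.16, -0.16, 0.03, -4],
  [0.0854, 0.2, -0.2, 0.035, -5],
  [0.0854, 0.24, -0.24, 0.04, -6],
  [0.0854, 0.28, -0.28, 0.045, -6.4],
  [0.0854, 0.31, -0.32, 0.047, -6.4],
  [0.0854, 0.33, -0.36, 0.047, -6.4],
  [0.0854, 0.345, -0.4, 0.047, -6.4],
  [0.0854, 0.36, -0.44, 0.047, -6.4],
  [0.0854, 0.375, -0.48, 0.047, -6.4],
  [0.0854, 0.385, -0.52, 0.047, -6.4],
  [0.0854, 0.395, -0.56, 0.047, -6.4],
  [0.0854, 0.405, -0.6, 0.047, -6.4],
  [0.0854, 0.412, -0.63, 0.047, -6.4],
  [0.0854, 0.416, -0.645, 0.047, -6.4],
  [0.0854, 0.418, -0.655, 0.047, -6.4],
  [0.0854, 0.418, -0.655, 0.047, -6.4],
])

```text
clock: 2.25
ee_pos: [0.5504, -0.0707, 0.3505]
eef_rot: [[-0.0, 0.329, 0.944], [-0.001, 0.944, -0.329], [-1.0, -0.001, -0.0]]
ft_force: [-0.4, 0.0, 0.3]
gripper_width: 0.999
```

Run:
```python
from h import *
s=observe();print(s["clock"],s["ee_pos"],s["eef_rot"],s["q"])
d=snap("wrist","w2"); crop(d,"w2c",0,0,512,384,1.5)
```

```text
2.25 [ 0.55039441 -0.07069038  0.35051935] [[-3.80560298e-04  3.29365315e-01  9.44202491e-01]
 [-6.68863502e-04  9.44202265e-01 -3.29365505e-01]
 [-9.99999704e-01 -7.56886019e-04 -1.39025457e-04]] [-7.29978203e+00  1.22639147e+01 -4.10511237e+00  7.36477313e+01
 -4.07829458e-02  1.19304899e+01]
```

View pics/w2c.png

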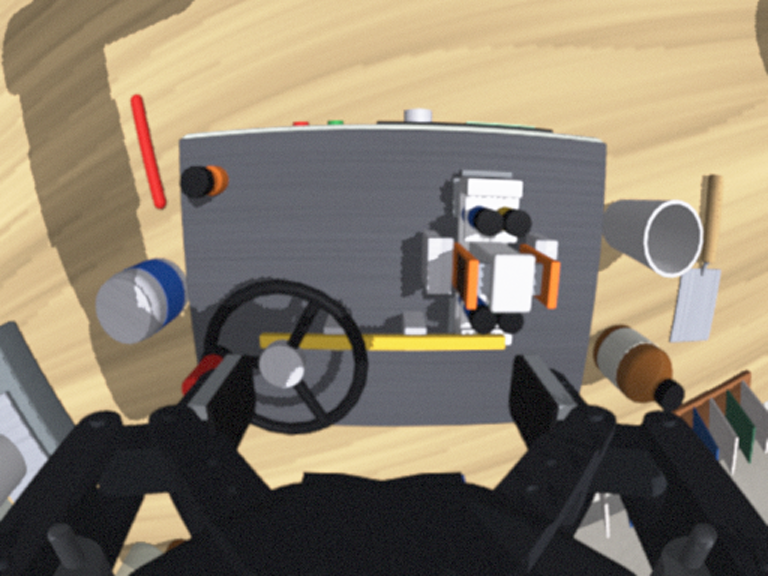

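Run:
```python
from h import *
S=load("sc1");I=load("si1");W=load("w2")
fs=lambda p:(110+p[0]/3.2,90+p[1]/3.2); fi=lambda p:(190+p[0]/2.8,150+p[1]/2.8); fw=lambda p:(p[0]/1.5,p[1]/1.5)
for k,a,b,c in (("hub",(168,175),(288,325),(282,367)),):
    print(k,tri([ray(S,*fs(a)),ray(I,*fi(b)),ray(W,*fw(c))]),tri([ray(S,*fs(a)),ray(W,*fw(c))]),tri([ray(I,*fi(b)),ray(W,*fw(c))]))
print("wheel w",plane(ray(W,285,357) if 0 else ray(W,*fw((285,357))),.137))
c,s=np.cos(np.radians(-19.2)),np.sin(np.radians(-19.2)); R=np.array([[c,-s],[s,c]])
# deck corners wrist on z=.07
pts=dict(B=(181,139),C=(606,141),A=(205,425))
for k,p in pts.items(): print(k,plane(ray(W,*fw(p)),.07).round(4))
for yy in [(250,137),(400,132),(540,136)]: print("edge -x",(R.T@plane(ray(W,*fw(yy)),.07)[:2]).round(4))
# handle block white top
bx=[(490,245),(535,250),(532,310),(490,308)]
print([ (R.T@plane(ray(W,*fw(p)),.168)[:2]).round(4).tolist() for p in bx])
h=cv2.cvtColor(W["image"],cv2.COLOR_RGB2HSV); m=cv2.inRange(h,np.array((6,150,90)),np.array((14,255,255)))
n,l,st,ce=cv2.connectedComponentsWithStats(m)
for i in range(1,n):
    if st[i,4]>30: print(st[i],ce[i])
crop(W,"w2p",280,110,400,240,5)
```

```text
hub (array([ 0.58966029, -0.15934354,  0.13896169]), [np.float64(1.6), np.float64(1.2), np.float64(2.2)]) (array([ 0.59013503, -0.15744171,  0.14184853]), [np.float64(1.4), np.float64(1.4)]) (array([ 0.59034798, -0.15999776,  0.13899359]), [np.float64(1.5), np.float64(1.5)])
wheel w [ 0.58615115 -0.15539955  0.137     ]
B [ 0.4018 -0.1954  0.07  ]
C [0.5186 0.1413 0.07  ]
A [ 0.6519 -0.2895  0.07  ]
edge -x [0.4472 0.0092]
edge -x [0.4468 0.1286]
edge -x [0.4448 0.2423]
[[0.5199, 0.178], [0.5224, 0.2064], [0.5601, 0.2077], [0.5586, 0.1803]]
[138 111  14  19 162] [145.24691358 119.34567901]
[302 162  17  45 257] [310.48249027 182.96498054]
[347 163  26  43 341] [363.41348974 183.88269795]
[417 230  31  38 627] [431.76714514 247.93620415]
```

View pics/w2p.png

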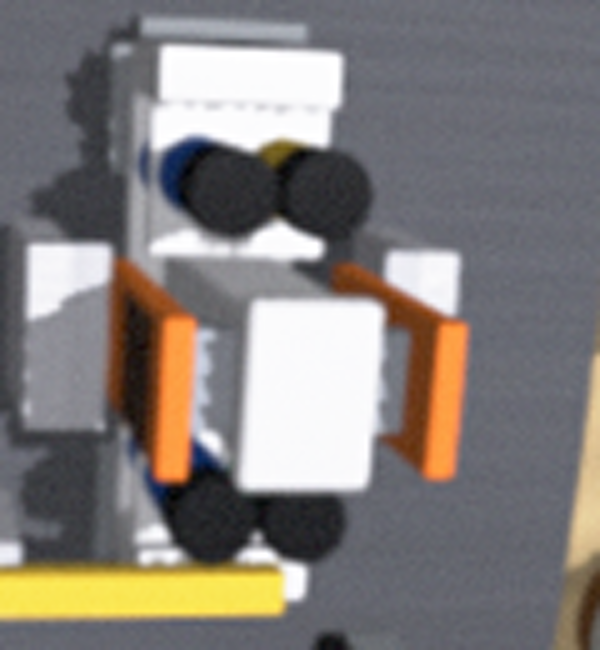

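Run:
```python
from h import *
W=load("w2");S=load("sc1");I=load("si1")
c,s=np.cos(np.radians(-19.2)),np.sin(np.radians(-19.2)); R=np.array([[c,-s],[s,c]])
f=lambda p:(280+p[0]/5,110+p[1]/5)
L=[(163,318),(195,318),(188,480),(154,478)]; Rr=[(432,322),(467,322),(457,478),(423,480)]
for q in (L,Rr): print([(R.T@plane(ray(W,*f(p)),.168)[:2]).round(4).tolist() for p in q])
m=[plane(ray(W,*f(np.mean(q,0))),.168) for q in(L,Rr)]; print(m,(m[0]+m[1])/2,m[1]-m[0])
# height of block top from wrist+scene+side
bt=np.mean([(250,300),(380,300),(370,490),(240,490)],0)
sp=np.mean([(297,250),(325,235),(352,260),(322,277)],0); ip=np.mean([(232,122),(275,127),(272,152),(226,147)],0)
rs=[ray(S,110+sp[0]/3.2,90+sp[1]/3.2),ray(I,190+ip[0]/2.8,150+ip[1]/2.8),ray(W,*f(bt))]
print(tri(rs),tri(rs[1:]),tri(rs[::2]))
# hub in rot frame and expected seat
hub=np.array([.5897,-.1595]); print("seat expected",hub+R@np.array([-.066,.15]))
```

```text
[[0.5292, 0.1656], [0.5292, 0.1714], [0.5592, 0.1718], [0.5587, 0.1654]]
[[0.5293, 0.2166], [0.5292, 0.2237], [0.5593, 0.2248], [0.5596, 0.2178]]
[array([ 0.5690334 , -0.01974795,  0.168     ]), array([0.58641886, 0.0293544 , 0.168     ])] [0.57772613 0.00480322 0.168     ] [0.01738546 0.04910234 0.        ]
(array([0.57651215, 0.00512828, 0.16176361]), [np.float64(0.7), np.float64(1.8), np.float64(2.2)]) (array([0.57693802, 0.00519327, 0.16126595]), [np.float64(2.0), np.float64(2.0)]) (array([0.57746882, 0.00590363, 0.16372765]), [np.float64(0.9), np.float64(0.9)])
seat expected [0.57670116 0.00386165]
```

servo_tool([
  [0.0854, 0.003, -0.015, -0.01, 0],
  [0.0854, 0.007, -0.045, -0.03, 0],
  [0.0854, 0.013, -0.08, -0.05, 0],
  [0.0854, 0.018, -0.11, -0.06, 0],
  [0.0854, 0.022, -0.13, -0.06, 0],
  [0.0854, 0.0225, -0.134, -0.06, 0],
  [0.0854, 0.0225, -0.134, -0.06, 0],
])

```text
clock: 3.0
ee_pos: [0.5731, -0.2038, 0.291]
eef_rot: [[0.0, 0.329, 0.944], [0.0, 0.944, -0.329], [-1.0, 0.0, 0.0]]
ft_force: [-0.4, 0.5, -0.6]
gripper_width: 0.999
```

Run:
```python
from h import *
s=observe();print(s["clock"],s["ee_pos"])
d=snap("wrist","w3"); crop(d,"w3c",0,0,512,384,1.5)
for p in [(.573,-.2045,.186),(.573,-.2045,.146),(.5897,-.1595,.14)]: print(np.array(proj(d,p))*1.5)
```

```text
3.0 [ 0.57311205 -0.20378429  0.29098569]
[379.26504988 328.81915065]
[379.67970223 301.57398063]
[470.92626967 299.94846548]
```

View pics/w3c.png

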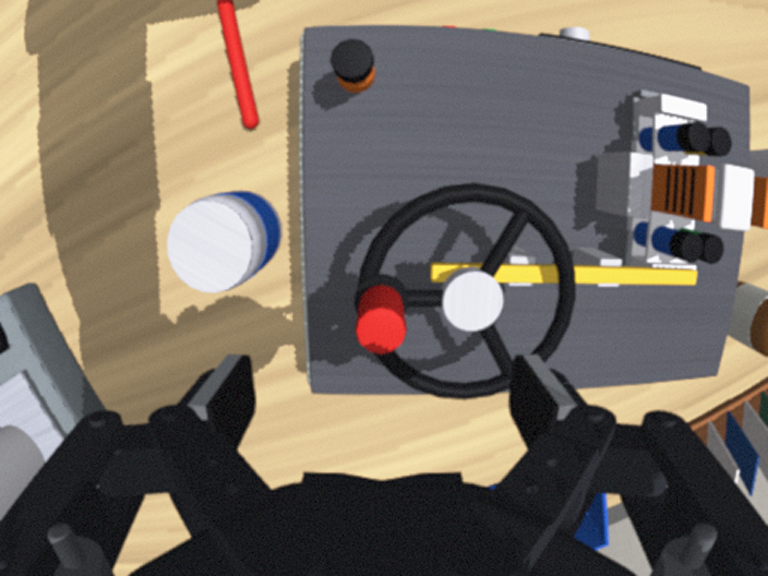

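servo_tool([
  [0.0854, 0, 0, -0.015, 0],
  [0.0854, 0, 0, -0.035, 0],
  [0.0854, 0, 0, -0.055, 0],
  [0.0854, 0, 0, -0.066, 0],
  [0.0854, 0, 0, -0.068, 0],
  [0.0854, 0, 0, -0.068, 0],
  [0.03, 0, 0, -0.068, 0],
  [0.03, 0, 0, -0.068, 0],
  [0.03, 0, 0, -0.068, 0],
  [0.03, 0, 0, -0.068, 0],
], grip_force=25)

```text
clock: 4.05
ee_pos: [0.5732, -0.2033, 0.2236]
eef_rot: [[0.001, 0.328, 0.945], [-0.0, 0.945, -0.328], [-1.0, 0.0, 0.001]]
ft_force: [-0.1, -0.5, 0.2]
gripper_width: 0.354
```

Run:
```python
from h import *
s=observe();print(s["clock"],s["ee_pos"],s["gripper_width"]*85.4)
d=snap("wrist","w4"); crop(d,"w4c",0,0,512,384,1.5)
```

```text
4.05 [ 0.5732229  -0.20332735  0.22356012] 30.24223334917345
```

View pics/w4c.png

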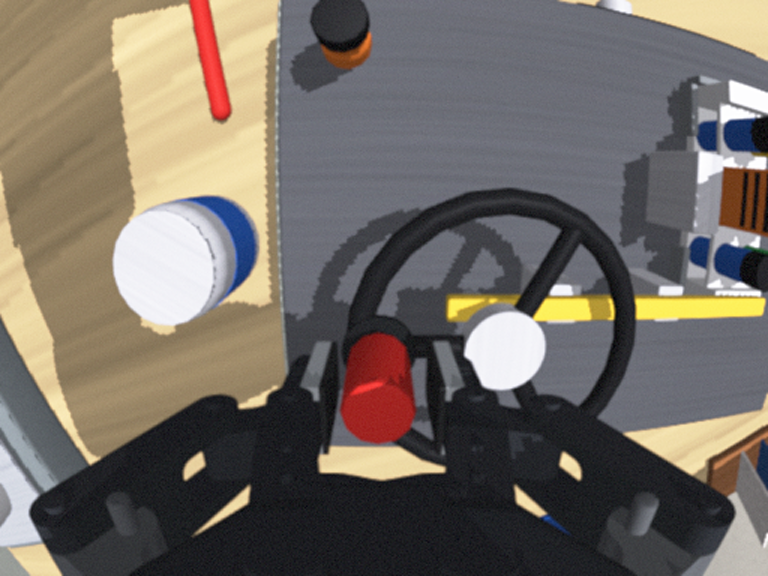

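servo_tool([
  [0.016, 0, 0, 0, 0],
  [0.016, 0, 0, 0, 0],
  [0.016, 0, 0, 0, 0],
  [0.016, 0, 0, 0, 0],
], grip_force=25)

```text
clock: 4.5
ee_pos: [0.5729, -0.2042, 0.2237]
eef_rot: [[0.0, 0.329, 0.944], [-0.002, 0.944, -0.329], [-1.0, -0.002, 0.001]]
ft_force: [-2.2, -5.5, 2.0]
gripper_width: 0.247
```

Run:
```python
from h import *
s=observe();print(s["clock"],s["ee_pos"],s["gripper_width"]*85.4,s["ft_force"])
p=s["ee_pos"]
H=np.array([.590,-.159]); v=p[:2]-H; print(np.linalg.norm(v),np.degrees(np.arctan2(v[1],v[0])))
a0=np.arctan2(v[1],v[0])
for t in range(0,375,9):
    a=a0+np.radians(t); print(t,(H+.048*np.array([np.cos(a),np.sin(a)])-p[:2]).round(4).tolist())
```

```text
4.5 [ 0.57291327 -0.20424184  0.22365603] 21.107675781585453 [-2.19490086 -5.4570524   1.95027938]
0.04836093861598126 -110.69031648223438
0 [0.0001, 0.0003]
9 [0.0074, -0.0018]
18 [0.0148, -0.0027]
27 [0.0224, -0.0025]
36 [0.0298, -0.0011]
45 [0.0368, 0.0015]
54 [0.0434, 0.0051]
63 [0.0494, 0.0097]
72 [0.0546, 0.0152]
81 [0.0588, 0.0215]
90 [0.062, 0.0283]
99 [0.0641, 0.0355]
108 [0.065, 0.043]
117 [0.0648, 0.0505]
126 [0.0634, 0.0579]
135 [0.0608, 0.065]
144 [0.0572, 0.0716]
153 [0.0526, 0.0776]
162 [0.0471, 0.0827]
171 [0.0409, 0.0869]
180 [0.034, 0.0901]
189 [0.0268, 0.0922]
198 [0.0193, 0.0932]
207 [0.0118, 0.093]
216 [0.0044, 0.0915]
225 [-0.0027, 0.089]
234 [-0.0093, 0.0854]
243 [-0.0152, 0.0807]
252 [-0.0204, 0.0752]
261 [-0.0246, 0.069]
270 [-0.0278, 0.0622]
279 [-0.0299, 0.055]
288 [-0.0309, 0.0475]
297 [-0.0306, 0.04]
306 [-0.0292, 0.0326]
315 [-0.0267, 0.0255]
324 [-0.023, 0.0189]
333 [-0.0184, 0.0129]
342 [-0.0129, 0.0078]
351 [-0.0067, 0.0035]
360 [0.0001, 0.0003]
369 [0.0074, -0.0018]
```

servo_tool([
  [0.016, 0.003, -0.001, 0, 0],
  [0.016, 0.0074, -0.0019, 0, 0],
  [0.016, 0.0148, -0.0028, 0, 0],
  [0.016, 0.0224, -0.0026, 0, 0],
  [0.016, 0.0298, -0.0012, 0, 0],
  [0.016, 0.0368, 0.0014, 0, 0],
  [0.016, 0.0434, 0.005, 0, 0],
  [0.016, 0.0494, 0.0096, 0, 0],
  [0.016, 0.0546, 0.0151, 0, 0],
  [0.016, 0.0588, 0.0214, 0, 0],
  [0.016, 0.062, 0.0283, 0, 0],
  [0.016, 0.062, 0.0283, 0, 0],
])

```text
clock: 5.7
ee_pos: [0.6344, -0.1742, 0.2236]
eef_rot: [[-0.002, 0.328, 0.945], [-0.001, 0.945, -0.328], [-1.0, -0.001, -0.002]]
ft_force: [-7.7, 3.4, 6.9]
gripper_width: 0.25
```

Run:
```python
from h import *
s=observe();print(s["clock"],s["ee_pos"],s["gripper_width"]*85.4,s["ft_force"])
p=s["ee_pos"]
H=np.array([.590,-.159]); v=p[:2]-H; print(np.linalg.norm(v),np.degrees(np.arctan2(v[1],v[0])))
d=snap("wrist","w5"); crop(d,"w5c",0,0,512,384,1.5)
a0=np.radians(-19.2)
for t in range(0,375-90,9):
    a=a0+np.radians(t); print(t,(H+.048*np.array([np.cos(a),np.sin(a)])-p[:2]).round(4).tolist())
```

```text
5.7 [ 0.63436844 -0.17418202  0.22360392] 21.369943173191814 [-7.65186665  3.36340932  6.94574279]
0.04689405421521686 -18.889952821032175
0 [0.001, -0.0006]
9 [0.0029, 0.0067]
18 [0.0036, 0.0142]
27 [0.0032, 0.0217]
36 [0.0016, 0.0291]
45 [-0.0012, 0.0361]
54 [-0.005, 0.0426]
63 [-0.0097, 0.0484]
72 [-0.0153, 0.0534]
81 [-0.0217, 0.0575]
90 [-0.0286, 0.0605]
99 [-0.0359, 0.0624]
108 [-0.0434, 0.0632]
117 [-0.0509, 0.0627]
126 [-0.0582, 0.0611]
135 [-0.0653, 0.0584]
144 [-0.0718, 0.0546]
153 [-0.0776, 0.0498]
162 [-0.0826, 0.0442]
171 [-0.0867, 0.0379]
180 [-0.0897, 0.031]
189 [-0.0916, 0.0237]
198 [-0.0924, 0.0162]
207 [-0.0919, 0.0087]
216 [-0.0903, 0.0013]
225 [-0.0876, -0.0057]
234 [-0.0838, -0.0122]
243 [-0.079, -0.018]
252 [-0.0734, -0.0231]
261 [-0.0671, -0.0271]
270 [-0.0602, -0.0301]
279 [-0.0529, -0.0321]
```

View pics/w5c.png

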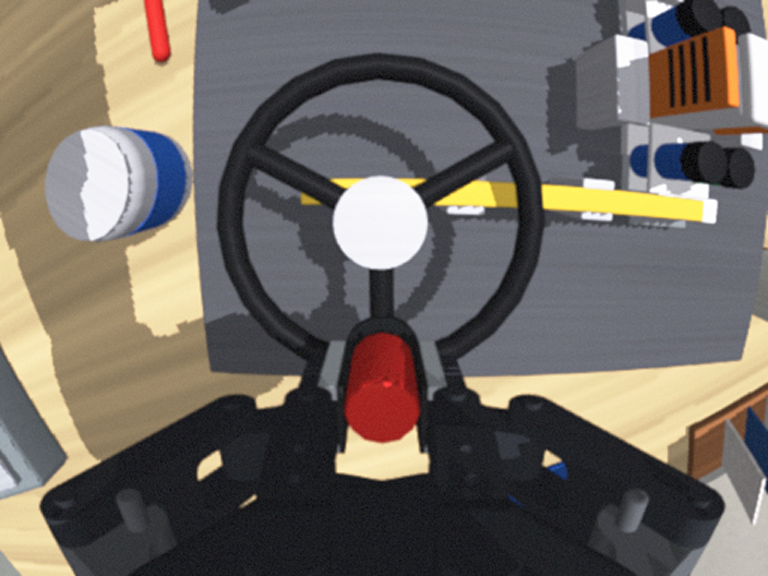

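servo_tool([
  [0.016, 0.0019, 0.007, 0, 0],
  [0.016, 0.0026, 0.0147, 0, 0],
  [0.016, 0.0022, 0.0222, 0, 0],
  [0.016, 0.0006, 0.0296, 0, 0],
  [0.016, -0.0022, 0.0366, 0, 0],
  [0.016, -0.006, 0.0431, 0, 0],
  [0.016, -0.0107, 0.0489, 0, 0],
  [0.016, -0.0163, 0.0539, 0, 0],
  [0.016, -0.0226, 0.058, 0, 0],
  [0.016, -0.0295, 0.061, 0, 0],
  [0.016, -0.0295, 0.061, 0, 0],
])

```text
clock: 6.85
ee_pos: [0.6046, -0.1135, 0.2237]
eef_rot: [[-0.002, 0.328, 0.945], [-0.002, 0.945, -0.328], [-1.0, -0.003, -0.001]]
ft_force: [-3.3, -4.9, 2.1]
gripper_width: 0.247
```

Run:
```python
from h import *
s=observe();print(s["clock"],s["ee_pos"],s["gripper_width"]*85.4,s["ft_force"])
p=s["ee_pos"]
P=np.array([[.5729,-.2042],[.6344,-.1742],p[:2]])
A=np.c_[2*P,np.ones(3)]; x=np.linalg.solve(A,(P**2).sum(1)); print("centre",x[:2],np.sqrt(x[2]+x[:2]@x[:2]))
H=np.array([.5893,-.1588]); v=p[:2]-H; print(np.linalg.norm(v),np.degrees(np.arctan2(v[1],v[0])))
a0=np.radians(70.8)
for t in range(0,200,9):
    a=a0+np.radians(t); print(t,(H+.048*np.array([np.cos(a),np.sin(a)])-p[:2]).round(4).tolist())
```

```text
6.85 [ 0.60456748 -0.11353171  0.22365681] 21.055316685460525 [-3.25627927 -4.85075912  2.13020534]
centre [ 0.58887732 -0.158916  ] 0.04801994700055976
0.04777357361182801 71.36247110706567
0 [0.0005, 0.0001]
9 [-0.0068, 0.002]
18 [-0.0143, 0.0027]
27 [-0.0218, 0.0023]
36 [-0.0291, 0.0007]
45 [-0.0362, -0.0021]
54 [-0.0427, -0.0059]
63 [-0.0485, -0.0106]
72 [-0.0535, -0.0162]
81 [-0.0576, -0.0226]
90 [-0.0606, -0.0295]
99 [-0.0625, -0.0368]
108 [-0.0633, -0.0443]
117 [-0.0628, -0.0518]
126 [-0.0612, -0.0591]
135 [-0.0585, -0.0662]
144 [-0.0547, -0.0727]
153 [-0.0499, -0.0785]
162 [-0.0443, -0.0835]
171 [-0.0379, -0.0876]
180 [-0.0311, -0.0906]
189 [-0.0238, -0.0925]
198 [-0.0163, -0.0933]
```

Circle fit gives radius 48.0 mm, as stated. Carry on round to about 350°.

servo_tool([
  [0.016, -0.0072, 0.002, 0, 0],
  [0.016, -0.0147, 0.0027, 0, 0],
  [0.016, -0.0222, 0.0023, 0, 0],
  [0.016, -0.0295, 0.0007, 0, 0],
  [0.016, -0.0366, -0.0021, 0, 0],
  [0.016, -0.0431, -0.0059, 0, 0],
  [0.016, -0.0489, -0.0106, 0, 0],
  [0.016, -0.0539, -0.0162, 0, 0],
  [0.016, -0.058, -0.0226, 0, 0],
  [0.016, -0.061, -0.0295, 0, 0],
  [0.016, -0.0629, -0.0368, 0, 0],
  [0.016, -0.0637, -0.0443, 0, 0],
  [0.016, -0.0632, -0.0518, 0, 0],
  [0.016, -0.0616, -0.0591, 0, 0],
  [0.016, -0.0589, -0.0662, 0, 0],
  [0.016, -0.0551, -0.0727, 0, 0],
  [0.016, -0.0503, -0.0785, 0, 0],
  [0.016, -0.0447, -0.0835, 0, 0],
  [0.016, -0.0383, -0.0876, 0, 0],
  [0.016, -0.0383, -0.0876, 0, 0],
])

```text
clock: 8.85
ee_pos: [0.5675, -0.202, 0.2237]
eef_rot: [[-0.001, 0.328, 0.945], [-0.003, 0.945, -0.328], [-1.0, -0.003, 0.0]]
ft_force: [1.6, -0.4, 1.8]
gripper_width: 0.246
```

Run:
```python
from h import *
s=observe();print(s["clock"],s["ee_pos"],s["gripper_width"]*85.4,s["ft_force"])
p=s["ee_pos"]
H=np.array([.589,-.1588]); v=p[:2]-H; print(np.linalg.norm(v),np.degrees(np.arctan2(v[1],v[0]))+109.2)
a0=np.radians(-109.2)
for t in (-9,-6,-3,0,3,6,9):
    a=a0+np.radians(t); print(t,(H+.048*np.array([np.cos(a),np.sin(a)])-p[:2]).round(4).tolist())
d=snap("wrist","w6"); crop(d,"w6c",0,0,512,384,1.5)
```

```text
8.85 [ 0.56746089 -0.2019853   0.22365855] 20.98335864884583 [ 1.59669492 -0.42726644  1.7997563 ]
0.04825871432915088 -7.308188871546321
-9 [-0.0011, 0.0009]
-6 [0.0011, -0.0002]
-3 [0.0034, -0.0013]
0 [0.0058, -0.0021]
3 [0.0081, -0.0029]
6 [0.0106, -0.0035]
9 [0.013, -0.0041]
```

View pics/w6c.png

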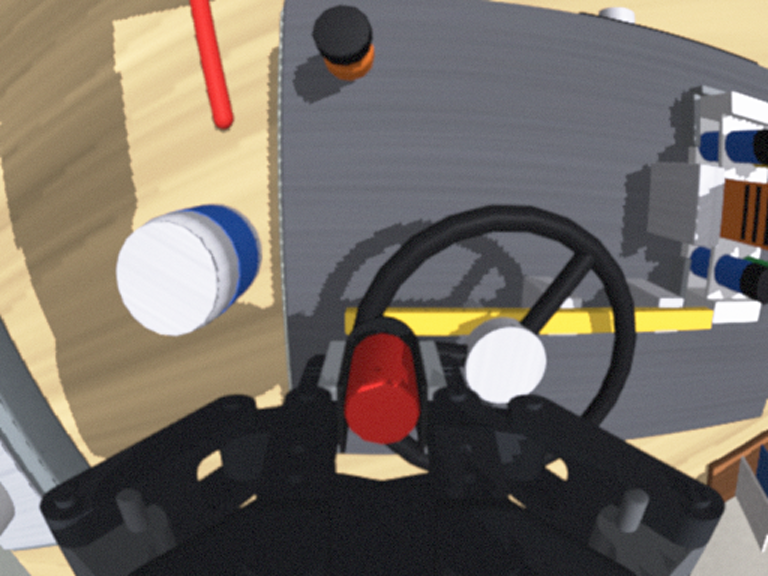

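servo_tool([
  [0.016, 0.0015, -0.0005, 0, 0],
  [0.016, 0.003, -0.0011, 0, 0],
  [0.016, 0.0045, -0.0016, 0, 0],
  [0.016, 0.0058, -0.0021, 0, 0],
  [0.016, 0.007, -0.0025, 0, 0],
  [0.016, 0.0075, -0.0027, 0, 0],
  [0.016, 0.0075, -0.0027, 0, 0],
])

```text
clock: 9.6
ee_pos: [0.573, -0.2042, 0.2236]
eef_rot: [[-0.005, 0.328, 0.945], [-0.003, 0.945, -0.328], [-1.0, -0.004, -0.003]]
ft_force: [-7.2, 2.0, 7.5]
gripper_width: 0.244
```

Run:
```python
from h import *
s=observe();print(s["clock"],s["ee_pos"],s["gripper_width"]*85.4,s["ft_force"])
p=s["ee_pos"]
H=np.array([.589,-.1588]); v=p[:2]-H; print(np.linalg.norm(v),np.degrees(np.arctan2(v[1],v[0]))+109.2)
```

```text
9.6 [ 0.57295371 -0.20416514  0.22358056] 20.83729009398548 [-7.20293191  2.00405747  7.48873606]
0.048119430451388515 -0.27940531836625837
```

servo_tool([
  [0.016, 0.002, -0.0007, 0, 0],
  [0.016, 0.0035, -0.0012, 0, 0],
  [0.016, 0.0035, -0.0012, 0, 0],
  [0.016, 0.0035, -0.0012, 0, 0],
], grip_force=30)

```text
clock: 10.0
ee_pos: [0.5734, -0.2044, 0.2235]
eef_rot: [[-0.011, 0.328, 0.945], [-0.001, 0.945, -0.328], [-1.0, -0.004, -0.01]]
ft_force: [-12.7, 3.9, 12.0]
gripper_width: 0.249
```

Run:
```python
from h import *
s=observe();print(s["clock"],s["ee_pos"],s["gripper_width"]*85.4,s["ft_force"])
p=s["ee_pos"]
H=np.array([.589,-.1588]); v=p[:2]-H; print(np.linalg.norm(v),np.degrees(np.arctan2(v[1],v[0]))+109.2)
```

```text
10.0 [ 0.57343343 -0.20437058  0.22351477] 21.261985761609346 [-12.67078582   3.93101718  11.98775864]
0.048155954998340675 0.34022247502920777
```

servo_tool([
  [0.045, 0, 0, 0, 0],
  [0.06, 0, 0, 0, 0],
  [0.06, 0, 0, 0, 0],
  [0.06, 0, 0, 0.01, 0],
  [0.06, 0, 0, 0.03, 0],
  [0.06, 0, 0, 0.06, 0],
  [0.08, 0, 0.02, 0.09, 0],
  [0.0854, -0.01, 0.05, 0.11, 0],
  [0.0854, -0.02, 0.09, 0.12, 0],
  [0.0854, -0.025, 0.12, 0.125, 0],
  [0.0854, -0.025, 0.135, 0.127, 0],
  [0.0854, -0.025, 0.135, 0.127, 0],
])

```text
clock: 11.2
ee_pos: [0.5489, -0.0678, 0.3515]
eef_rot: [[-0.009, 0.325, 0.946], [-0.001, 0.946, -0.325], [-1.0, -0.004, -0.008]]
ft_force: [-0.5, -0.2, 1.2]
gripper_width: 1.001
```

Run:
```python
from h import *
s=observe();print(s["clock"],s["ee_pos"],s["eef_rot"].round(4).tolist(),s["ft_force"])
d=snap("wrist","w7"); crop(d,"w7c",0,0,512,384,1.5)
crop(d,"w7p",270,100,400,240,4.2)
```

```text
11.2 [ 0.54889389 -0.06784932  0.35153398] [[-0.0088, 0.3254, 0.9455], [-0.001, 0.9456, -0.3254], [-1.0, -0.0039, -0.008]] [-0.49836013 -0.17134527  1.18133561]
```

View pics/w7c.png

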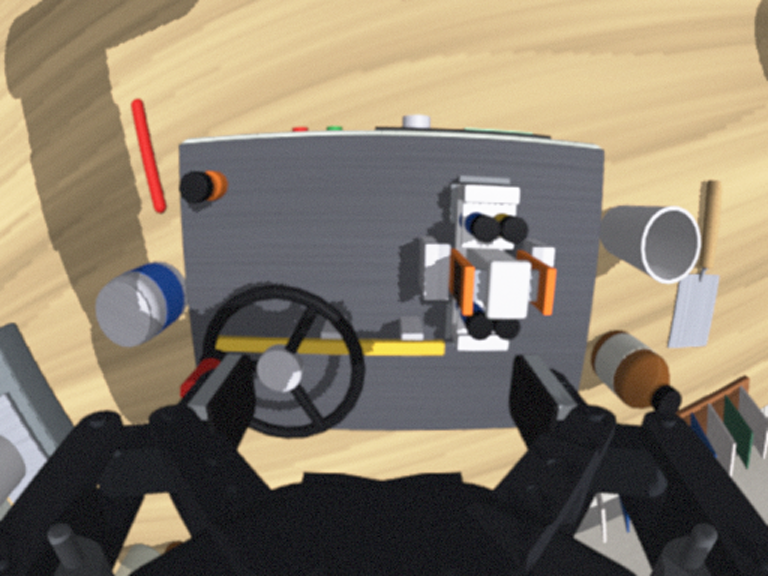

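View pics/w7p.png

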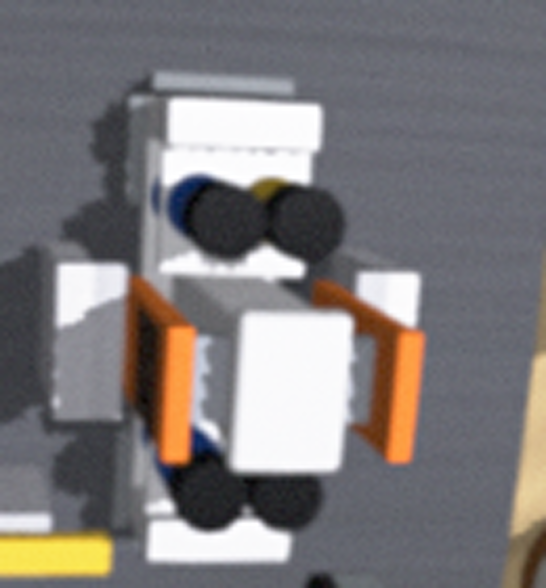

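Run:
```python
from h import *
W=load("w7"); W0=load("w2")
f=lambda p:(270+p[0]/4.2,100+p[1]/4.2)
L=[(163,326),(195,326),(188,462),(160,462)]; Rr=[(396,330),(424,330),(411,462),(388,462)]
m=[plane(ray(W,*f(np.mean(q,0))),.168) for q in(L,Rr)]; print((m[0]+m[1])/2,m[1]-m[0],np.linalg.norm(m[1]-m[0]))
# pad-height by two wrist views: pair w2,w7 baseline small; use side/scene orange blobs for check
a=plane(ray(W0,505/1.5,342/1.5),.13); b=plane(ray(W,444/1.5,348/1.5),.13); print("bar travel",np.linalg.norm(a-b))
S=load("sc1"); I=load("si1")
# top-edge centres of the two pads: -y pad, +y pad
for s_,i_,w_ in (((338,274),(245,154),m[0]),((308,227),(262,112),m[1])):
    print(tri([ray(S,110+s_[0]/3.2,90+s_[1]/3.2),ray(I,190+i_[0]/2.8,150+i_[1]/2.8)]))
    C=-cv2.Rodrigues(W["rvec"])[0].T@W["tvec"]; r=(w_-C)/np.linalg.norm(w_-C)
    print(tri([ray(S,110+s_[0]/3.2,90+s_[1]/3.2),(C,r)]),tri([ray(I,190+i_[0]/2.8,150+i_[1]/2.8),(C,r)]))
```

```text
[0.57755099 0.00428025 0.168     ] [0.0174807  0.04950536 0.        ] 0.05250100800071298
bar travel 0.04294334218294601
(array([0.57036862, 0.00962288, 0.13745717]), [np.float64(1.7), np.float64(1.7)])
(array([ 0.57190983, -0.00662987,  0.12856325]), [np.float64(13.4), np.float64(13.4)]) (array([ 0.56838773, -0.0205354 ,  0.16724902]), [np.float64(0.6), np.float64(0.6)])
(array([ 0.58114137, -0.00134041,  0.1932163 ]), [np.float64(0.3), np.float64(0.3)])
(array([0.58016004, 0.01233274, 0.20301636]), [np.float64(9.6), np.float64(9.6)]) (array([0.58639531, 0.02951913, 0.16520718]), [np.float64(0.9), np.float64(0.9)])
```

servo_tool([
  [0.0854, 0.005, 0.01, -0.01, -0.3],
  [0.0854, 0.013, 0.03, -0.03, -0.3],
  [0.0854, 0.022, 0.055, -0.05, -0.3],
  [0.0854, 0.028, 0.07, -0.07, -0.3],
  [0.0854, 0.029, 0.0725, -0.085, -0.3],
  [0.0854, 0.029, 0.0725, -0.09, -0.3],
  [0.0854, 0.029, 0.0725, -0.09, -0.3],
], grip_force=40)

```text
clock: 11.95
ee_pos: [0.5774, 0.003, 0.2594]
eef_rot: [[-0.012, 0.332, 0.943], [-0.002, 0.943, -0.332], [-1.0, -0.006, -0.011]]
ft_force: [0.5, -0.0, -0.8]
gripper_width: 0.998
```

Run:
```python
from h import *
s=observe();print(s["clock"],s["ee_pos"],s["eef_rot"].round(4).tolist(),s["ft_force"])
d=snap("wrist","w8"); crop(d,"w8c",0,0,512,384,1.5)
R=s["eef_rot"]; 
for y in (-.029,.029): print(np.array(proj(d,np.array([.5775,.0045,.168])+y*np.array([.329,.944,0])))*1.5)
d=snap("scene","sc8"); crop(d,"sc8c",110,90,280,270,3.2)
```

```text
11.95 [0.57743429 0.00297565 0.25935228] [[-0.0123, 0.3322, 0.9431], [-0.0019, 0.9432, -0.3323], [-0.9999, -0.0058, -0.011]] [ 0.50093812 -0.01748647 -0.83495754]
[312.52109782 341.48378867]
[459.20656115 341.24029878]
```

View pics/w8c.png

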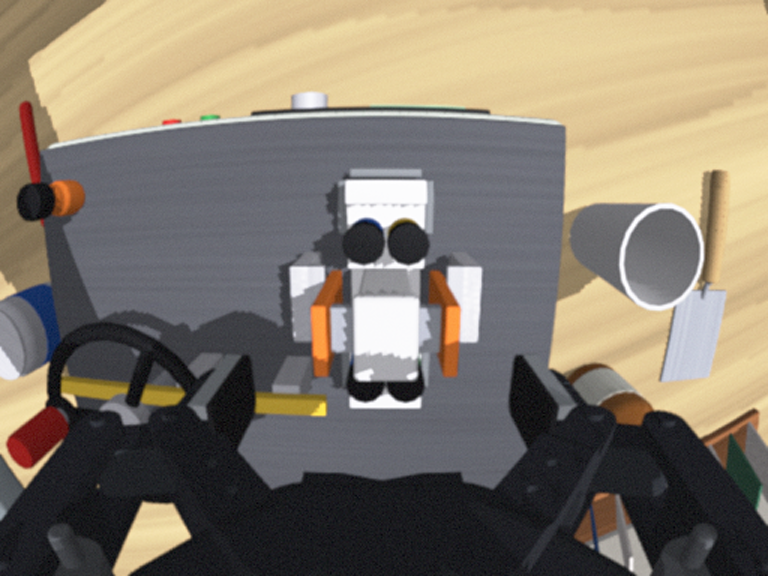

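View pics/sc8c.png

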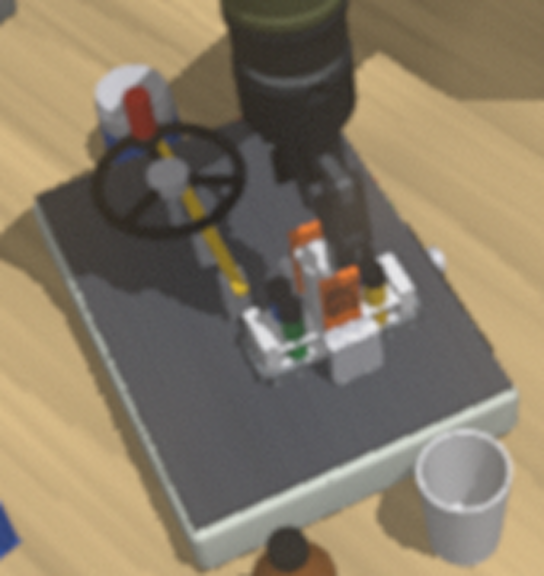

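servo_tool([
  [0.0854, 0.0008, 0.0017, -0.01, 0],
  [0.0854, 0.0008, 0.0017, -0.025, 0],
  [0.0854, 0.0008, 0.0017, -0.04, 0],
  [0.0854, 0.0008, 0.0017, -0.052, 0],
  [0.0854, 0.0008, 0.0017, -0.059, 0],
  [0.0854, 0.0008, 0.0017, -0.06, 0],
  [0.0854, 0.0008, 0.0017, -0.06, 0],
  [0.07, 0.0008, 0.0017, -0.06, 0],
  [0.062, 0.0008, 0.0017, -0.06, 0],
  [0.062, 0.0008, 0.0017, -0.06, 0],
], grip_force=40)

```text
clock: 13.05
ee_pos: [0.5793, 0.0046, 0.2017]
eef_rot: [[-0.008, 0.332, 0.943], [-0.002, 0.943, -0.332], [-1.0, -0.004, -0.007]]
ft_force: [-0.3, -0.5, -0.5]
gripper_width: 0.725
```

Run:
```python
from h import *
s=observe();print(s["clock"],s["ee_pos"],s["eef_rot"].round(4).tolist(),s["ft_force"],s["gripper_width"]*85.4)
d=snap("wrist","w9"); crop(d,"w9c",0,0,512,384,1.5)
d=snap("side","si9"); crop(d,"si9c",190,100,360,300,3)
```

```text
13.05 [0.5792797  0.00457618 0.20171966] [[-0.0084, 0.3324, 0.9431], [-0.0017, 0.9431, -0.3325], [-1.0, -0.0044, -0.0074]] [-0.25573261 -0.49134155 -0.46566633] 61.93765002307445
```

View pics/w9c.png

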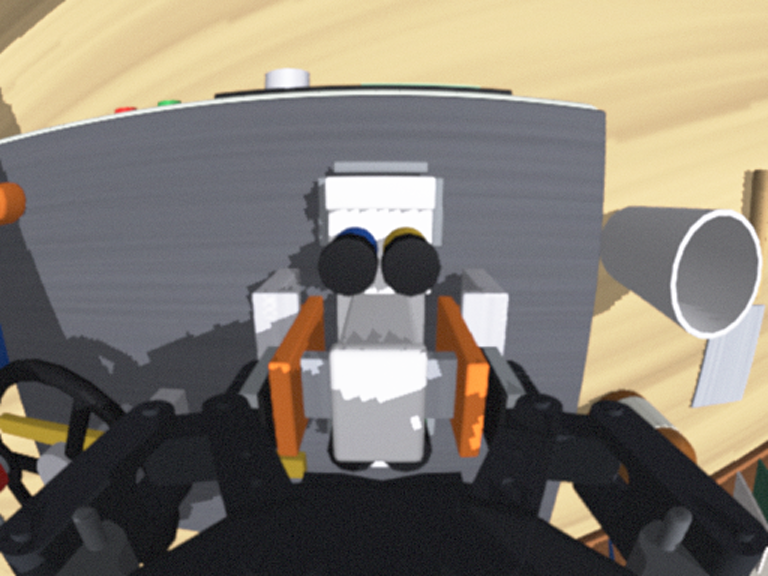

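View pics/si9c.png

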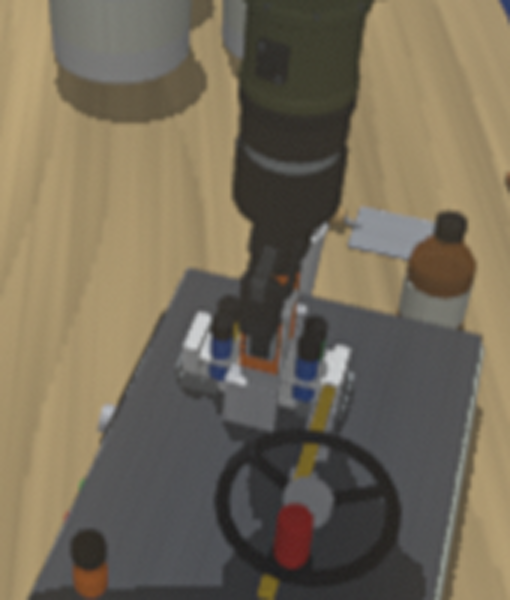

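servo_tool([
  [0.062, -0.0008, 0, -0.002, 0],
  [0.058, -0.0008, 0, -0.003, 0],
  [0.05, -0.0008, 0, -0.003, 0],
  [0.04, -0.0008, 0, -0.003, 0],
  [0.035, -0.0008, 0, -0.003, 0],
  [0.035, -0.0008, 0, -0.003, 0],
  [0.035, -0.0008, 0, -0.003, 0],
  [0.035, -0.0008, 0, -0.003, 0],
], grip_force=40)

```text
clock: 13.95
ee_pos: [0.5785, 0.0043, 0.2]
eef_rot: [[-0.008, 0.333, 0.943], [-0.002, 0.943, -0.333], [-1.0, -0.005, -0.006]]
ft_force: [-4.4, -1.6, 10.7]
gripper_width: 0.463
```

Run:
```python
from h import *
s=observe();print(s["clock"],s["ee_pos"],s["eef_rot"].round(4).tolist(),s["ft_force"],s["gripper_width"]*85.4)
d=snap("wrist","w10"); crop(d,"w10c",0,0,512,384,1.5)
```

```text
13.95 [0.57846859 0.00429241 0.19995088] [[-0.0077, 0.3326, 0.943], [-0.0024, 0.943, -0.3327], [-1.0, -0.0048, -0.0065]] [-4.39957376 -1.5600155  10.71065201] 39.54600278051588
```

View pics/w10c.png

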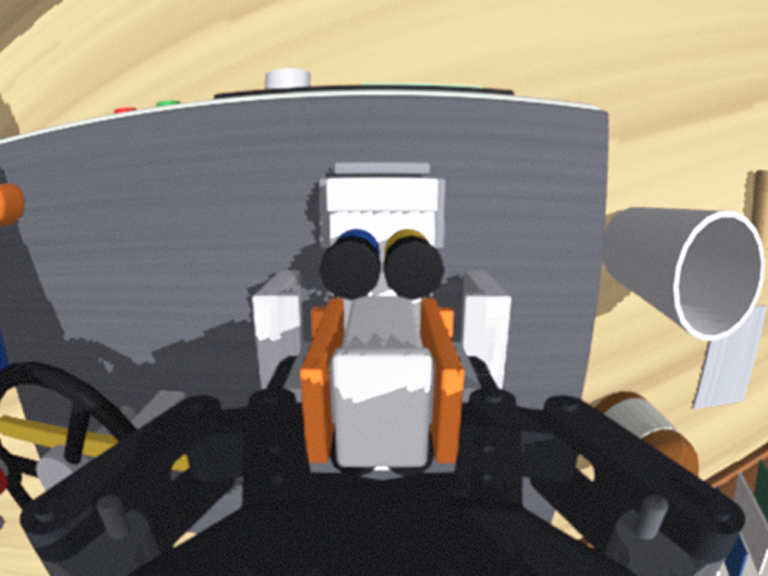

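servo_tool([
  [0.035, 0, 0, 0.001, 0],
  [0.035, 0, 0, 0.003, 0],
  [0.035, 0, 0, 0.005, 0],
  [0.035, 0, 0, 0.008, 0],
  [0.035, 0, 0, 0.011, 0],
  [0.035, 0, 0, 0.015, 0],
  [0.035, 0, 0, 0.02, 0],
  [0.035, 0, 0, 0.02, 0],
])

```text
clock: 14.8
ee_pos: [0.579, 0.0043, 0.2209]
eef_rot: [[-0.006, 0.333, 0.943], [-0.002, 0.943, -0.333], [-1.0, -0.004, -0.005]]
ft_force: [0.7, -0.9, -2.2]
gripper_width: 0.454
```

Run:
```python
from h import *
s=observe();print(s["clock"],s["ee_pos"],s["eef_rot"].round(4).tolist(),s["ft_force"],s["wrist_torque"],s["gripper_width"]*85.4)
d=snap("wrist","w11"); crop(d,"w11c",0,0,512,384,1.5)
d=snap("side","si11"); crop(d,"si11c",190,100,360,300,3)
```

```text
14.8 [0.57902401 0.00432281 0.22093921] [[-0.0062, 0.3326, 0.943], [-0.0023, 0.943, -0.3327], [-1.0, -0.0042, -0.0051]] [ 0.6810545  -0.92316871 -2.22720022] [ 0.00549278 -0.06456545 -0.0725207 ] 38.76130060705007
```

View pics/w11c.png

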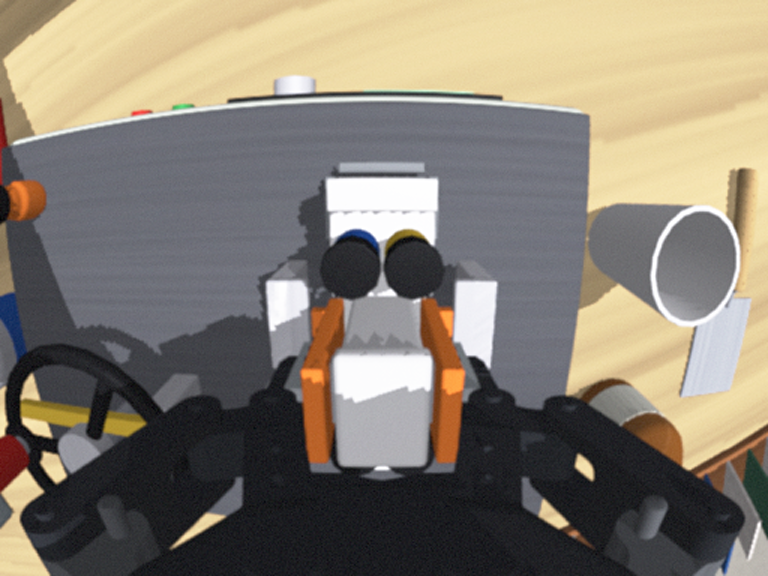

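View pics/si11c.png

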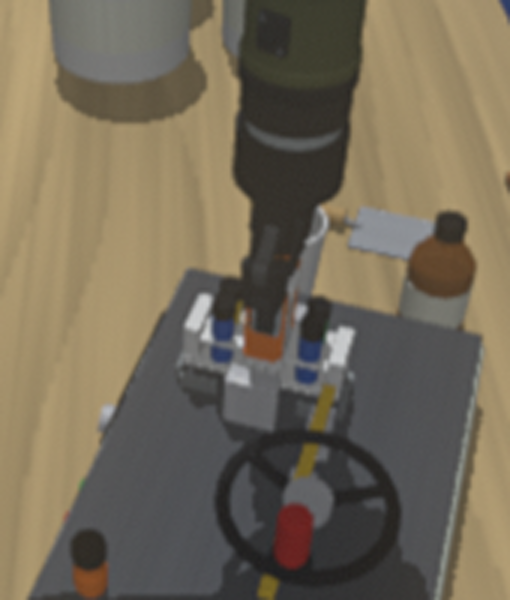

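The cassette rises with the gripper: its image in the wrist view is unchanged while the deck recedes. I'll carry on to about 13 cm.

servo_tool([
  [0.035, 0, 0, 0.004, 0],
  [0.035, 0, 0, 0.012, 0],
  [0.035, 0, 0, 0.022, 0],
  [0.035, 0, 0, 0.032, 0],
  [0.035, 0, 0, 0.042, 0],
  [0.035, 0, 0, 0.052, 0],
  [0.035, 0, 0, 0.062, 0],
  [0.035, 0, 0, 0.072, 0],
  [0.035, 0, 0, 0.082, 0],
  [0.035, 0, 0, 0.092, 0],
  [0.035, 0, 0, 0.1, 0],
  [0.035, 0, 0, 0.106, 0],
  [0.035, 0, 0, 0.11, 0],
  [0.035, 0, 0, 0.11, 0],
  [0.035, 0, 0, 0.11, 0],
  [0.035, 0, 0, 0.11, 0],
  [0.035, 0, 0, 0.11, 0],
])

```text
clock: 16.6
ee_pos: [0.5785, 0.0043, 0.3298]
eef_rot: [[-0.008, 0.333, 0.943], [-0.002, 0.943, -0.333], [-1.0, -0.005, -0.007]]
ft_force: [0.1, -0.1, -2.5]
gripper_width: 0.461
```

Run:
```python
from h import *
s=observe();print(s["clock"],s["ee_pos"],s["eef_rot"].round(4).tolist(),s["ft_force"],s["wrist_torque"],s["gripper_width"]*85.4,abs(s["joint_velocities"]).max())
d=snap("wrist","w12"); crop(d,"w12c",0,0,512,384,1.5)
d=snap("side","si12"); crop(d,"si12c",190,60,360,300,2.5)
d=snap("scene","sc12"); crop(d,"sc12c",100,60,300,270,2.7)
```

```text
16.6 [0.57846137 0.00427594 0.32977867] [[-0.0079, 0.3327, 0.943], [-0.0023, 0.943, -0.3327], [-1.0, -0.0048, -0.0066]] [ 0.08864772 -0.13642932 -2.49510298] [-0.03737826  0.02170545  0.00878179] 39.33541507320887 0.12503454899385533
```

View pics/w12c.png

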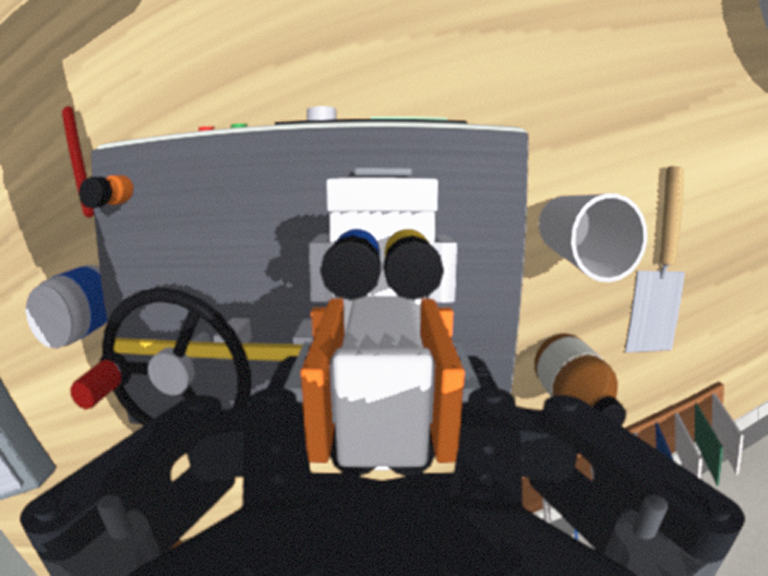

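View pics/si12c.png

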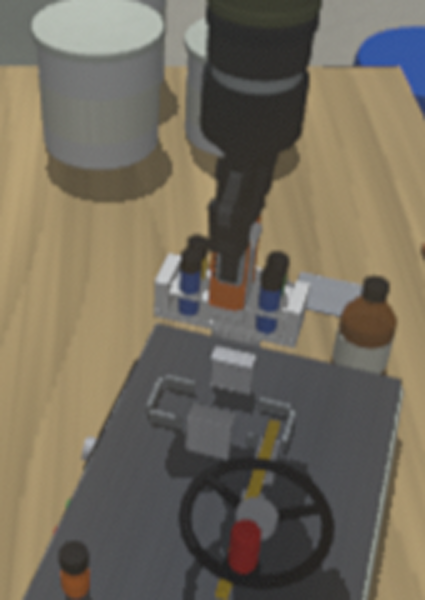

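View pics/sc12c.png

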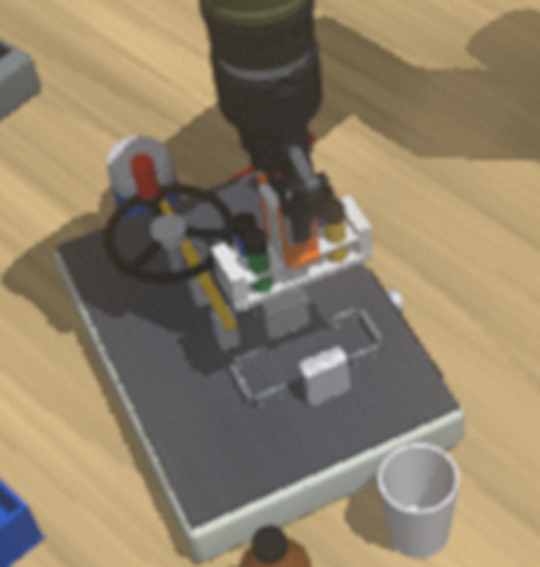

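Run:
```python
from h import *
for n,b in (("si1",(270,255,310,300)),("si12",(270,255,310,300)),("sc1",(140,110,170,145)),("sc12",(140,110,170,145))):
    d=load(n); h=cv2.cvtColor(d["image"],cv2.COLOR_RGB2HSV); m=cv2.inRange(h,np.array((0,150,60)),np.array((6,255,255)))
    x0,y0,x1,y1=b; v,u=np.nonzero(m[y0:y1,x0:x1]); print(n,u.mean()+x0,v.mean()+y0,len(u))
s=observe();print(s["clock"],s["ee_pos"],s["gripper_width"],s["ft_force"])
sign_off()
```

```text
si1 287.59375 278.0364583333333 192
si12 287.3553299492386 278.497461928934 197
sc1 153.22340425531914 124.91489361702128 94
sc12 153.16666666666666 124.86458333333333 96
16.75 [0.57858604 0.00429504 0.32998437] 0.4579781119387252 [-0.18668272 -0.30189463 -2.26812514]
the job is handed in; nothing more can be done
```

I wound the handwheel one full turn anticlockwise by its knob, until it stalled on the stop with about 13 N at the tool. I then pinched both orange catches with 40 N and lifted the cassette straight up. I handed the job in at 16.8 s, still holding it.

**Wheel and bar:** after release the knob was back within half a pixel of where it started in both fixed cameras. I estimate the yellow lock bar moved about 43 mm, against the expected 44, and the pictures show it clear of the cassette.

**Lift:** the tool rose 130 mm. Its tilt is about 0.5°, which built up when I pressed against the stop and which the moves could not correct. In the wrist view the cassette's image stayed the same throughout the lift, so it did not slip.

**Pinch:** both catches look pressed in evenly. The gripper reads about 39 mm rather than the 43 mm given for pinched home. It also read about 1 mm low on the knob, so only part of that gap is explained, and I could not measure how far the catches are in.

**Other things on the bench:** they look unmoved in the last pictures, though I did not measure them. Block-top triangulation came out at 162–164 mm. Measured from two views, the catch pads came out at 165–167 mm against the 168 expected. One scene-camera check of the pads disagreed because I had swapped the two pads, and I ignored it.

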